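Release both catches and hold the medicine box door open

ROBOT

A 7-joint arm with a two-finger parallel gripper is mounted at the origin on the work surface. World frame = base frame: x ahead of the robot, y to its left, z up, the work surface at z = 0. Lengths are in m, angles in rad, forces in N, time in s.
With the tool pointing down it reaches from about 0.4 to 0.85 m from the base axis. Payload 10.4 kg.
Tool frame: the origin (TCP) lies at the very end of the fingers, on their centre line; the grasp point (between the pads) lies 19 mm behind it (manip.grip_depth is the distance from the TCP to the grasp point, in m); z points along the fingers, y is the direction in which the jaws open and shut (so a half turn about z gives the same grasp; the last joint's range is limited). The gripper opens to 85 mm and grips with 20 to 120 N. Pads are 22 mm wide; open, the fingers measure 114 mm over their backs; the gripper's body (76 mm by 85 mm) begins 54 mm behind the grasp point. The pads swing forward as they close: fully open they stand 13 mm farther back than shut.
Start: joints at [1.171, 0.332, -0.065, 1.46, 0.022, 1.35, -0.088], TCP at [0.23, -0.581, 0.231] pointing down, gripper open.
Joint ranges: [-2.6, 2.6], [-0.5, 2.12], [-1.47, 1.34], [0.16, 2.42], [-1.27, 4.41], [0.06, 2.06], [-2.6, 2.6]. Speed limits (rad/s): [2.22, 2.22, 2.79, 2.79, 3.14, 3.14, 3.14].

INTERFACE

Orientations are given as a unit quaternion [x, y, z, w].
In Python, from workcell import manip gives the robot as it stands.
- The arm moves only by the tool step_arm, never from a script. Its argument "motion" is a list of rows, each a list of 6 numbers: the shift along the tool's x, y, z in mm, then the turn, a rotation vector about the tool's x, y, z in degrees. A call has 1 to 20 rows; each row shifts and turns the pose as measured when the row begins, along the tool's axes as they then stand; what a row does not reach is not made up. A row lasts 1/8 s, in which the tool goes at most 62.5 mm and 10.7 degrees, less where a joint would pass 70% of its speed; a pose out of reach is approached as far as the arm can. A call with a gripper value outside its range is refused whole. "jaw" is the finger opening in mm, from 0 to 85.4, set as the call begins (left out, the last holds). The fingers move at their own pace and stop on an object; "force" is the grip in N (left out, the last holds). Time passes only in rows, so rows that do not move let the fingers close. It gives the time, the measured TCP pose, the force and the opening at its end, in the units of the state.
- manip.get_obs(): the state, without advancing time (a new reading comes with each control period).
- manip.camera(name): name is "scene" or "top" or "wrist"; returns the picture (480x640x3 uint8, blue, green, red); there is no depth.
- manip.camera_info(name): a dict with "camera_matrix" (3x3 intrinsics, pixels), "R" (3x3) and "t" (3): a world point X has camera coordinates R X + t. Camera axes: x right, y down, z forward; pixel columns grow to the right and rows downward; lengths in m; the calibration is good to about 2 mm. A picture is of the moment at which its call begins: read the wrist's pose just before it. camera_info takes no time and is no camera call; for the wrist camera it gives the pose at the moment of the call.
- manip.hand_in(): hands the job in, once; it reports no verdict.
The state is a dict: "clock": time; "joint_pos": joint angles; "joint_velocities": joint speeds; "tau": joint torques, N m; "position": TCP position; "ee_rot": TCP orientation; "ft_force": force on the tool from outside, world axes, zero at the start; "torque": the same for the moment, N m; "grip_width": opening from 0.0 (shut) to 1.0 (fully open).
Only numpy, scipy, OpenCV 4.12 (cv2) and the standard library are available. Lean on these libraries where they do the work, as an engineer would, in place of code of your own. Each camera call takes 0.05 s, during which the arm holds its last target.

TASK

Open the medicine transport box for restocking: squeeze the two tabs of the red catch fully together first, then those of the blue catch, and then pull the door by its yellow peg past the click of its spring detent until it stands wide open, at about a right angle. The door pulls itself back, so finish still holding the yellow peg with the door wide open. Leave the bottle, the jar and the carton beside the box where they stand.

Things in the scene. Friction and masses are not known exactly. Their poses are not given: they have to be found in the camera images.
- box_front (a point): white medicine box fixed to the counter, 250 wide (y), 200 deep (x), 150 high, with a sill 75 deep, 18 high before it. Point on the counter under the middle of its front face; x points into the box, y along the front towards the hinge, z up. The green-framed door (200 wide, 10 thick, top z 0.146) lies on the front and swings out over the sill. Catch hooks reach over it, up to z 0.166
- red_mid (a point): red catch on the box's top, near the front: point midway between its two upright tabs, z 0.18. Squeeze along point y (left tab +y, right -y); x points to the box's back. Tabs 24 wide (x), 6 thick, z 0.160 to 0.195; outer faces 54 mm apart when out, 32 when squeezed, symmetric about this point. Base plate up to z 0.158. The catches are 110 mm apart along box y; which is where varies
- blue_mid (a point): blue catch on the box's top, near the front: point midway between its two upright tabs, z 0.18. Squeeze along point y (left tab +y, right -y); x points to the box's back. Tabs 24 wide (x), 6 thick, z 0.160 to 0.195; outer faces 54 mm apart when out, 32 when squeezed, symmetric about this point. Base plate up to z 0.158. The catches are 110 mm apart along box y; which is where varies
- red_left (a joint): how far the left tab of the red catch has been pressed inwards, m: 0 out, 0.011 fully squeezed (stop). Needs about 4 N plus 8 N per m/s; it stays where it is pushed (no return spring). Its hook clears the door notch beyond 0.005; count it squeezed from 0.007
- red_right (a joint): how far the right tab of the red catch has been pressed inwards, m: 0 out, 0.011 fully squeezed (stop). Needs about 4 N plus 8 N per m/s; it stays where it is pushed (no return spring). Its hook clears the door notch beyond 0.005; count it squeezed from 0.007
- blue_left (a joint): how far the left tab of the blue catch has been pressed inwards, m: 0 out, 0.011 fully squeezed (stop). Needs about 4 N plus 8 N per m/s; it stays where it is pushed (no return spring). Its hook clears the door notch beyond 0.005; count it squeezed from 0.007
- blue_right (a joint): how far the right tab of the blue catch has been pressed inwards, m: 0 out, 0.011 fully squeezed (stop). Needs about 4 N plus 8 N per m/s; it stays where it is pushed (no return spring). Its hook clears the door notch beyond 0.005; count it squeezed from 0.007
- peg_mid (a point): yellow upright round peg, the door's handle, 18 in diameter, free from z 0.146 to 0.205. Point on its axis at z 0.185, the height to grip. It turns with the door; with the door shut it lies, in box_front axes, 30 mm to -x and 105 mm to -y of the hinge axis (109 mm from it)
- pull_peg: the same yellow peg, a sleeve that spins freely about its own axis, so the grip need not turn with the door; origin on its axis at counter height
- hinge_axis (a point): the door's vertical hinge axis, at the height of peg_mid (z 0.185); in the box_front frame it lies at x -0.007, y 0.105. Seen from above the door opens clockwise about it. Site axes as box_front
- gate (a joint): door angle, rad: 0 shut, 1.75 fully open (stop). Blocked (about 0.02 play) until all four hooks are clear. A spring closes it with 0.12 N m + 0.2 N m/rad; a sprung ball in the sill is a detent from about 0.33 to 0.57 rad, adding up to about 0.8 N m (8 N at the peg). Let go, it shuts, or stops against the ball at about 0.56
- amber_bottle: amber glass bottle, 56 in diameter, 130 high; origin at the centre of its underside; a bystander beside the box, not to be disturbed
- white_jar: white plastic jar with red cap, 68 in diameter, 85 high; origin at the centre of its underside; a bystander beside the box, not to be disturbed
- carton: orange carton, 50 x 65 x 110 high; origin at the centre of its underside; a bystander beside the box, not to be disturbed

How it is judged:
On the way, in this order (a step that is already met when the one before it is completed fails the run):
1. the red catch is squeezed together while the blue one is still out (value of joint each of red_left, red_right above 0.007 m and value of joint each of blue_left, blue_right below 0.004 m), for 0.1 s.
2. the blue catch is squeezed together too (value of joint each of red_left, red_right, blue_left, blue_right above 0.007 m), for 0.1 s.
3. the door has been swung past its detent (value of joint gate above 0.65 rad), for 0.1 s.
At the end, for the whole second after the job is handed in: the door stands still at 1.3 rad (75 degrees) or more, the fingers hold its peg (more than 1.5 N), and both catches are still squeezed in (each tab more than 5 mm) (value of joint gate above 1.3 rad and velocity of joint gate between -0.1 and 0.1 rad/s and contact force between the fingers and pull_peg above 1.5 N and value of joint each of red_left, red_right, blue_left, blue_right above 0.005 m); the arm keeps its last pose, push and grip.
It fails at once if the amber bottle is shifted by more than 30 mm or tipped over (distance of amber_bottle from where it was at the start of the episode above 0.03 m or angle between amber_bottle's own z axis and vertical above 0.4 rad).
It fails at once if the white jar is shifted by more than 30 mm or tipped over (distance of white_jar from where it was at the start of the episode above 0.03 m or angle between white_jar's own z axis and vertical above 0.4 rad).
It fails at once if the carton is shifted by more than 30 mm or tipped over (distance of carton from where it was at the start of the episode above 0.03 m or angle between carton's own z axis and vertical above 0.4 rad).
It also fails if it takes over 51 s, if anything falls off the work surface, if the arm or the gripper's body presses on something with over 40 N, if the wrist force passes 120 N, or if a joint passes its speed limit or range.

## Working session

There is one attempt and no reset: what is moved stays moved. The work goes in short steps, Python scripts to look and compute and a tool call to move; the robot and the scene stay as the last step left them, time stands still between calls to the robot, and variables do not carry over. Pictures are saved under pics/ and viewed, and the job is handed in when it is done.

Besides the shell and the picture viewer there is one more tool, called after ">>>" by a JSON object that holds its "method" and its "body", one argument or row to a line. step_arm: Moves the arm, as the interface text tells. Its arguments: {"type":"object","properties":{"motion":{"type":"array"},"jaw":{"type":"number"},"force":{"type":"number"}},"required":["motion"]}

```bash
mkdir -p pics; ls
python3 - <<'E'
from workcell import manip
import cv2,json
o=manip.get_obs();print({k:(v.round(3).tolist() if hasattr(v,'round') and hasattr(v,'tolist') else v) for k,v in o.items()})
for n in("scene","top","wrist"):
    i=manip.camera_info(n);print(n,i)
    cv2.imwrite(f"pics/{n}0.png",manip.camera(n))
E
```

```text
pics
{'clock': 0.0, 'joint_pos': [1.171, 0.333, -0.065, 1.461, 0.022, 1.35, -0.088], 'joint_velocities': [0.0, -0.001, 0.0, 0.003, 0.001, -0.002, 0.0], 'tau': [0.001, -62.546, 0.05, -39.161, 0.016, 0.01, 0.0], 'position': [0.23, -0.581, 0.231], 'ee_rot': [0.982, 0.187, -0.0, -0.001], 'ft_force': [-0.399, 0.69, -1.021], 'torque': [0.023, -0.034, -0.004], 'grip_width': 0.9989718458683325}
scene {'camera_matrix': array([[446.79850197,   0.        , 319.02466794],
       [  0.        , 446.79850197, 236.18394159],
       [  0.        ,   0.        ,   1.        ]]), 'R': array([[ 6.45648246e-01,  7.63634946e-01, -1.05789984e-04],
       [ 6.58745095e-01, -5.57034640e-01, -5.05734426e-01],
       [-3.86255410e-01,  3.26456856e-01, -8.62689214e-01]]), 't': array([-0.43772389, -0.33577259,  1.18084146])}
top {'camera_matrix': array([[504.60075638,   0.        , 318.22589309],
       [  0.        , 504.60075638, 243.96463778],
       [  0.        ,   0.        ,   1.        ]]), 'R': array([[ 0.0027954 , -0.99998148,  0.00540584],
       [-0.98469153, -0.00369473, -0.17426685],
       [ 0.1742836 , -0.00483594, -0.98468362]]), 't': array([0.00541378, 0.65465833, 0.88072409])}
wrist {'camera_matrix': array([[405.84211703,   0.        , 319.5236755 ],
       [  0.        , 405.84211703, 249.09236644],
       [  0.        ,   0.        ,   1.        ]]), 'R': array([[ 0.36875269, -0.92952593, -0.00173329],
       [-0.88708109, -0.35247021,  0.29808034],
       [-0.27768434, -0.10838036, -0.95453921]]), 't': array([-0.62492074, -0.03916901,  0.37943559])}
```

View pics/scene0.png

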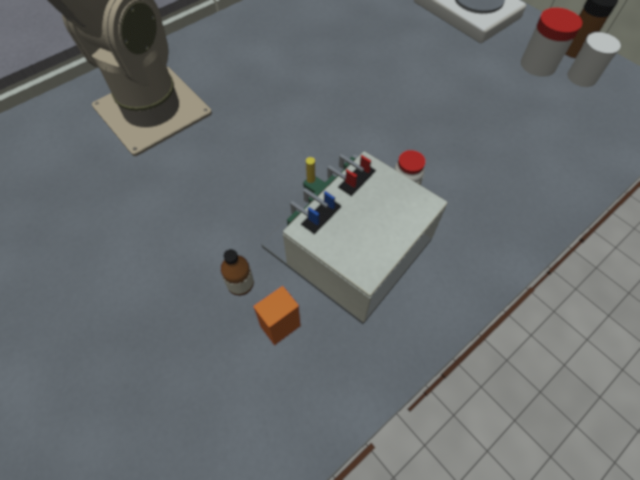

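View pics/top0.png

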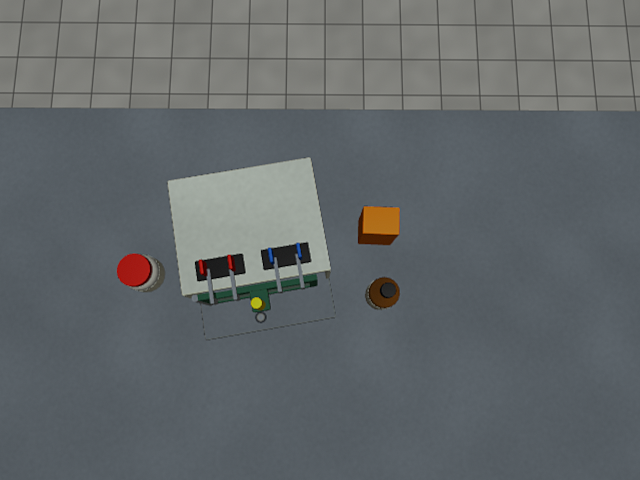

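```bash
cat > h.py <<'E'
import numpy as np,cv2
from workcell import manip
def ray(n,uv,z,info=None):
    i=info or manip.camera_info(n);K,R,t=i["camera_matrix"],i["R"],i["t"]
    d=R.T@np.linalg.inv(K)@np.array([uv[0],uv[1],1.]);c=-R.T@t
    return c+d*(z-c[2])/d[2]
def proj(n,X,info=None):
    i=info or manip.camera_info(n);K,R,t=i["camera_matrix"],i["R"],i["t"]
    p=(np.atleast_2d(X)@R.T+t)@K.T
    return p[:,:2]/p[:,2:]
def blobs(im,c):
    h=cv2.cvtColor(im,cv2.COLOR_BGR2HSV);H,S,V=h[...,0],h[...,1],h[...,2]
    m=dict(red=((H<8)|(H>172)),blue=(H>105)&(H<130),yellow=(H>24)&(H<34))[c]&(S>140)&(V>60)
    n,l,s,ce=cv2.connectedComponentsWithStats(m.astype(np.uint8))
    return [(s[k].tolist(),ce[k].round(1).tolist()) for k in range(1,n) if s[k][4]>8]
E
python3 - <<'E'
from h import *
for n in("top","scene"):
    im=cv2.imread(f"pics/{n}0.png")
    for c in("red","blue","yellow"):
        for s,ce in blobs(im,c): print(n,c,s,ce,ray(n,ce,.185).round(4))
im=cv2.imread("pics/top0.png")[145:345,160:410]
cv2.imwrite("pics/topz.png",cv2.resize(im,None,fx=3,fy=3,interpolation=cv2.INTER_CUBIC))
im=cv2.imread("pics/scene0.png")[140:290,250:450]
cv2.imwrite("pics/scenez.png",cv2.resize(im,None,fx=4,fy=4,interpolation=cv2.INTER_CUBIC))
E
```

```text
top red [117, 254, 33, 33, 859] [133.2, 269.6] [0.5897 0.3014 0.185 ]
top red [227, 255, 6, 14, 61] [229.4, 261.7] [0.6029 0.1494 0.185 ]
top red [198, 260, 7, 15, 65] [200.7, 266.9] [0.5944 0.1947 0.185 ]
top blue [296, 243, 6, 15, 56] [298.4, 249.9] [0.6223 0.0399 0.185 ]
top blue [268, 248, 5, 15, 57] [270.0, 254.8] [0.6142 0.0851 0.185 ]
top yellow [251, 297, 11, 13, 112] [256.1, 302.7] [0.5381 0.1054 0.185 ]
scene red [538, 8, 45, 32, 1109] [559.3, 23.4] [0.5834 0.8317 0.185 ]
scene red [399, 151, 26, 22, 456] [411.3, 161.4] [0.6501 0.2544 0.185 ]
scene red [362, 157, 8, 15, 83] [365.4, 163.7] [0.5976 0.1836 0.185 ]
scene red [346, 171, 11, 15, 115] [350.9, 178.0] [0.605  0.1395 0.185 ]
scene blue [325, 193, 9, 15, 79] [329.3, 199.9] [0.6166 0.0762 0.185 ]
scene blue [309, 209, 10, 15, 106] [313.3, 215.6] [0.6239 0.0325 0.185 ]
scene yellow [307, 158, 7, 9, 52] [310.1, 161.8] [0.526  0.1062 0.185 ]
```

View pics/topz.png

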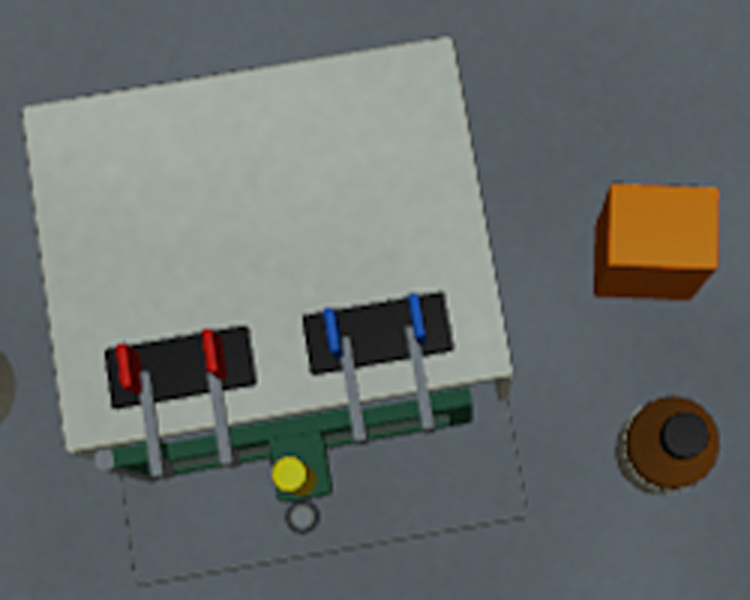

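View pics/scenez.png

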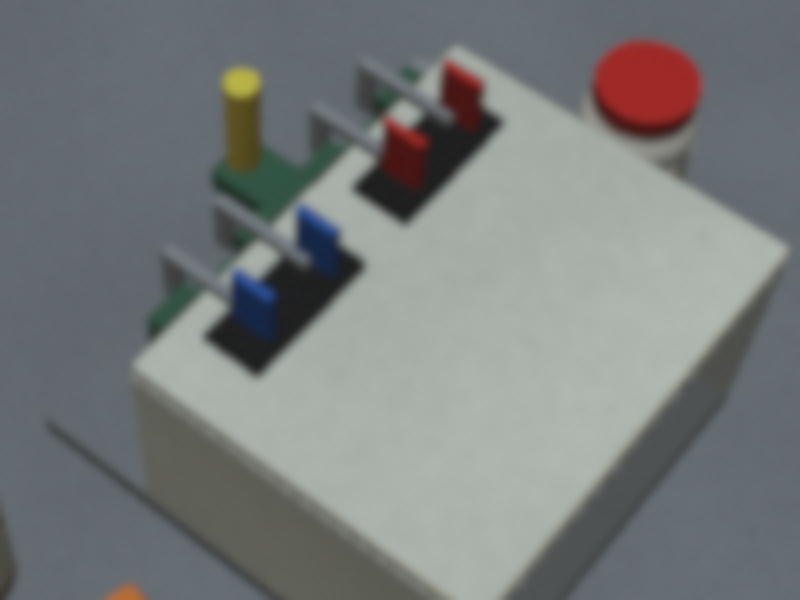

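Run:
```python
from h import *
from scipy.optimize import least_squares
T={'r+':(200.7,266.9),'r-':(229.4,261.7),'b+':(270,254.8),'b-':(298.4,249.9),'peg':(256.1,302.7)}
S={'r+':(365.4,163.7),'r-':(350.9,178.0),'b+':(329.3,199.9),'b-':(313.3,215.6)}
for k in S:
    f=lambda X:np.r_[proj("top",X)[0]-T[k],proj("scene",X)[0]-S[k]]
    r=least_squares(f,[.6,.1,.18],x_scale=.01);print(k,r.x.round(4),r.fun.round(1))
c=np.array([(24,107),(452,38),(511,375),(70,450)])/3+np.array([160,145])-.33
W=np.array([ray("top",u,.15) for u in c]);print(W.round(4))
M=np.array([(.2,.125),(.2,-.125),(0,-.125),(0,.125)])
def g(p):
    R=np.array([[np.cos(p[2]),-np.sin(p[2])],[np.sin(p[2]),np.cos(p[2])]])
    return (M@R.T+p[:2]-W[:,:2]).ravel()
r=least_squares(g,[.55,.1,.17]);p=r.x;print(p,np.degrees(p[2]),r.fun.round(4))
R=np.array([[np.cos(p[2]),-np.sin(p[2])],[np.sin(p[2]),np.cos(p[2])]])
h=R@[-.007,.105]+p[:2];print("hinge",h,"peg",R@[-.037,0]+p[:2])
for z in(.18,.185,.205):print(z,ray("top",T['peg'],z))
for z in(.175,.18,.185,.19):
  print(z,"red",[(R.T@(ray("top",T[k],z)[:2]-p[:2])).round(4) for k in('r+','r-','b+','b-')])
```

```text
r+ [0.5939 0.1943 0.1751] [ 1.6  1.1  2.3 -0.6]
r- [0.6024 0.1482 0.1768] [ 1.6  1.   2.2 -0.5]
b+ [0.614  0.0834 0.177 ] [ 1.5  0.9  1.9 -0.4]
b- [0.6221 0.0379 0.1787] [ 1.4  0.8  1.7 -0.4]
[[ 0.7477  0.2655  0.15  ]
 [ 0.79    0.022   0.15  ]
 [ 0.595  -0.0116  0.15  ]
 [ 0.5529  0.2297  0.15  ]]
[0.57291535 0.10910328 0.17399831] 9.96936876610345 [ 0.0006  0.0013  0.0015 -0.0014 -0.0005 -0.0024 -0.0016  0.0025]
hinge [0.54784327 0.21130597] peg [0.53647403 0.10269777]
0.18 [0.5383932  0.10599516 0.18      ]
0.185 [0.53809826 0.10540921 0.185     ]
0.205 [0.53691847 0.1030654  0.205     ]
0.175 red [array([0.0376, 0.0826]), array([0.0382, 0.036 ]), array([ 0.0382, -0.0302]), array([ 0.0383, -0.0767])]
0.18 red [array([0.0368, 0.0816]), array([0.0373, 0.0353]), array([ 0.0374, -0.0305]), array([ 0.0375, -0.0767])]
0.185 red [array([0.036 , 0.0806]), array([0.0365, 0.0345]), array([ 0.0365, -0.0308]), array([ 0.0367, -0.0768])]
0.19 red [array([0.0351, 0.0796]), array([0.0357, 0.0338]), array([ 0.0357, -0.0311]), array([ 0.0358, -0.0768])]
```

>>> {"method": "step_arm", "body": {
  "motion": [
    [0,0,-40,0,0,5.8],
    [0,0,-40,0,0,5.8],
    [0,0,-20,0,0,0],
    [32,-44,0,0,0,0],
    [32,-44,0,0,0,0],
    [32,-44,0,0,0,0],
    [32,-44,0,0,0,0],
    [32,-44,0,0,0,0],
    [32,-44,0,0,0,0],
    [32,-44,0,0,0,0],
    [32,-44,0,0,0,0],
    [32,-44,0,0,0,0],
    [32,-44,0,0,0,0],
    [32,-44,0,0,0,0]
  ],
  "jaw": 85
}}

```text
clock: 1.9
position: [0.5015, -0.0312, 0.3314]
ee_rot: [0.997, 0.079, -0.002, -0.002]
ft_force: [0.0, -0.3, 0.1]
grip_width: 0.995
```

>>> {"method": "step_arm", "body": {
  "motion": [
    [28,-43,0,0,0,-0.9],
    [28,-43,0,0,0,0],
    [24,-38,0,0,0,0],
    [0,0,0,0,0,0],
    [0,0,0,0,0,0]
  ]
}}

```text
clock: 2.52
position: [0.5605, 0.1128, 0.3301]
ee_rot: [0.996, 0.09, -0.003, -0.003]
ft_force: [-0.7, -0.9, -0.6]
grip_width: 0.994
```

```bash
cat > look.py <<'E'
import sys
from h import *
import pickle
tag=sys.argv[1]
o=manip.get_obs();i=manip.camera_info("wrist");im=manip.camera("wrist")
cv2.imwrite(f"pics/w{tag}.png",im);pickle.dump((i,im),open(f"w{tag}.pkl","wb"))
print(o["clock"],o["position"].round(4) if hasattr(o["position"],"round") else o["position"],o["joint_pos"],o["ee_rot"])
for c in("red","blue","yellow"):
    for s,ce in blobs(im,c): print(c,s,ce,ray("wrist",ce,.19,i).round(4))
E
python3 look.py 1
```

```text
2.525 [0.5605 0.1128 0.3301] [ 0.30405285  0.25453433 -0.70772723  1.40720055  0.15745711  1.54336873
 -1.7830717 ] [ 0.99593448  0.08999218 -0.00282983 -0.00281183]
red [55, 82, 70, 68, 3530] [87.8, 115.7] [0.6114 0.2784 0.19  ]
red [211, 150, 10, 35, 267] [215.4, 167.2] [0.5931 0.1916 0.19  ]
red [279, 151, 8, 34, 258] [282.6, 167.4] [0.6013 0.1463 0.19  ]
blue [374, 152, 9, 34, 247] [378.2, 168.5] [0.6124 0.0817 0.19  ]
blue [441, 152, 10, 34, 233] [445.5, 168.7] [0.6206 0.0364 0.19  ]
yellow [318, 262, 24, 22, 409] [329.3, 272.7] [0.5314 0.1003 0.19  ]
```

View pics/w1.png

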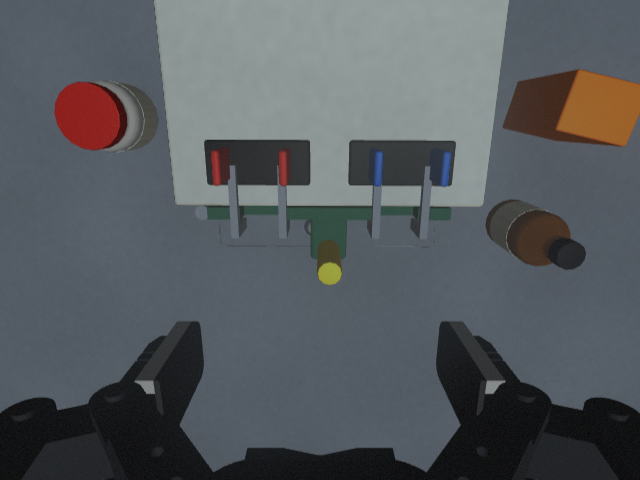

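>>> {"method": "step_arm", "body": {
  "motion": [
    [24,-25,0,0,0,0.3],
    [23,-25,30,0,0,0],
    [0,0,40,0,0,0],
    [0,0,30,0,0,0],
    [0,0,0,0,0,0]
  ]
}}

```text
clock: 3.2
position: [0.5998, 0.1637, 0.229]
ee_rot: [0.997, 0.081, -0.001, -0.001]
ft_force: [0.1, -1.1, 0.5]
grip_width: 1.002
```

```bash
python3 look.py 2
```

```text
3.2 [0.5998 0.1637 0.229 ] [ 0.19062633  0.41267736 -0.70306992  1.44189428  0.26461361  1.38597432
 -1.92773135] [ 9.96682666e-01  8.13712908e-02 -1.38270535e-03 -6.81533916e-04]
red [37, 148, 85, 83, 5408] [79.2, 189.2] [0.6294 0.277  0.19  ]
red [254, 273, 13, 44, 451] [260.1, 294.4] [0.5919 0.1911 0.19  ]
red [351, 272, 11, 44, 462] [356.1, 293.5] [0.6    0.1453 0.19  ]
blue [485, 269, 16, 46, 491] [492.4, 291.4] [0.6118 0.0805 0.19  ]
blue [579, 268, 20, 46, 513] [588.5, 290.3] [0.62  0.035 0.19 ]
yellow [403, 389, 34, 58, 891] [420.4, 428.5] [0.5275 0.0957 0.19  ]
```

View pics/w2.png

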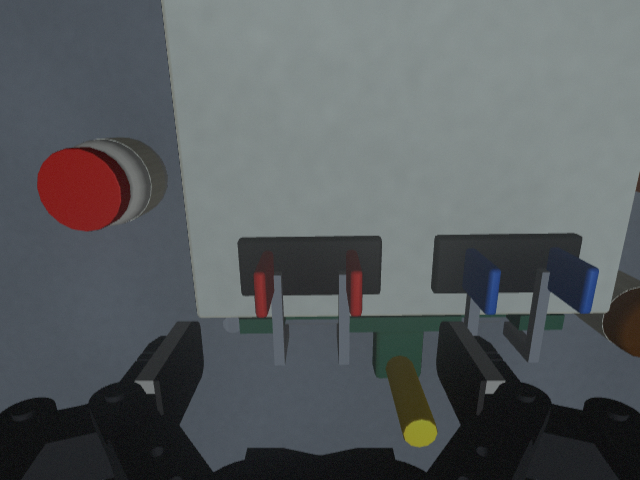

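Run:
```python
from h import *
import pickle
for f,P in(("w2.pkl",{'r':[(254.5,315.5),(362,314.5)],'b':[(None)]}),):
    i,im=pickle.load(open(f,"rb"))
    yaw=np.radians(10);a=np.array([np.cos(yaw),np.sin(yaw),0])
    A=ray(0,P['r'][0],.195,i);B=ray(0,P['r'][1],.195,i)
    print(A,B,np.linalg.norm(A-B),(A+B)/2+.012*a, np.degrees(np.arctan2(*(A-B)[[0,1]])))
cv2.imwrite("pics/w2z.png",cv2.resize(im[225:385,220:620],None,fx=2,fy=2,interpolation=cv2.INTER_CUBIC))
```

```text
[0.58282135 0.19195565 0.195     ] [0.59179194 0.14122986 0.195     ] 0.05151288642753705 [0.59912433 0.16867653 0.195     ] -10.02876980425784
```

View pics/w2z.png

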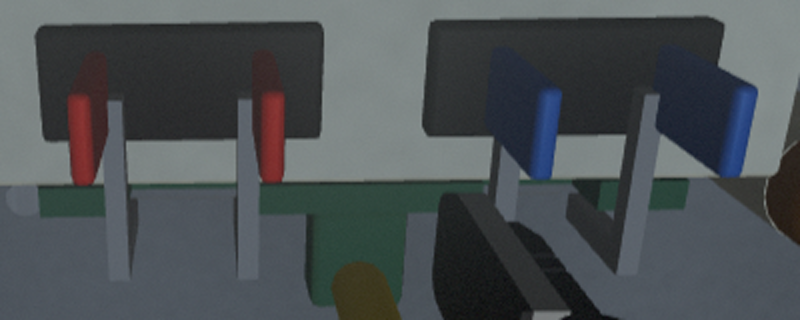

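>>> {"method": "step_arm", "body": {
  "motion": [
    [0,-5.5,0,0,0,-0.6],
    [0,0,25,0,0,0],
    [0,0,25,0,0,0],
    [0,0,10,0,0,0],
    [0,0,0,0,0,0]
  ]
}}

```text
clock: 3.88
position: [0.6032, 0.1704, 0.1781]
ee_rot: [0.996, 0.086, 0.006, -0.001]
ft_force: [-0.9, 0.4, 1.0]
grip_width: 0.993
```

```bash
python3 look.py 3
```

```text
3.875 [0.6032 0.1704 0.1781] [ 0.17984723  0.44759256 -0.69619372  1.50842403  0.29547266  1.280364
 -1.94771265] [ 0.99626561  0.08613763  0.00574244 -0.00147114]
red [0, 162, 94, 97, 7352] [44.5, 210.1] [0.6357 0.2672 0.19  ]
red [249, 334, 18, 57, 812] [257.3, 362.2] [0.5914 0.191  0.19  ]
red [376, 334, 17, 57, 816] [384.3, 362.0] [0.5996 0.145  0.19  ]
blue [553, 332, 25, 59, 911] [564.9, 361.2] [0.6115 0.0797 0.19  ]
```

View pics/w3.png

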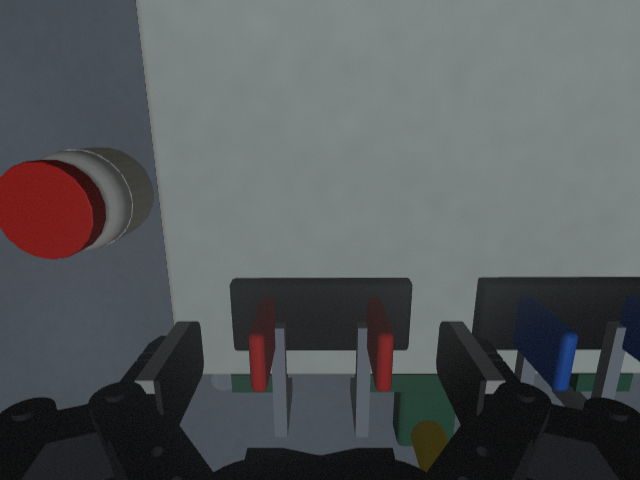

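>>> {"method": "step_arm", "body": {
  "motion": [
    [-3,0,8,0,-0.6,0],
    [0,0,4,0,0,0],
    [0,0,0,0,0,0]
  ]
}}

```text
clock: 4.3
position: [0.6012, 0.1704, 0.1679]
ee_rot: [0.996, 0.086, 0.002, -0.001]
ft_force: [-0.8, 0.8, 0.3]
grip_width: 0.999
```

>>> {"method": "step_arm", "body": {
  "motion": [
    [0,0,0,0,0,0],
    [0,0,0,0,0,0],
    [0,0,0,0,0,0],
    [0,0,0,0,0,0],
    [0,0,0,0,0,0],
    [0,0,0,0,0,0]
  ],
  "jaw": 30,
  "force": 30
}}

```text
clock: 5.05
position: [0.6019, 0.1698, 0.1695]
ee_rot: [0.996, 0.086, 0.003, -0.001]
ft_force: [0.7, -1.5, 1.3]
grip_width: 0.36
```

```bash
python3 look.py 4
```

```text
5.05 [0.6019 0.1698 0.1695] [ 0.17786391  0.45563559 -0.69360018  1.51675839  0.2996951   1.27147981
 -1.95124629] [ 9.96293626e-01  8.59668342e-02  2.86915955e-03 -6.94499059e-04]
red [0, 159, 85, 102, 7027] [37.9, 211.0] [0.6368 0.2628 0.19  ]
red [274, 343, 17, 61, 936] [282.0, 372.7] [0.5932 0.1809 0.19  ]
red [350, 342, 16, 61, 902] [357.4, 372.4] [0.5979 0.1551 0.19  ]
blue [566, 342, 27, 61, 1020] [579.0, 371.9] [0.6113 0.0795 0.19  ]
```

View pics/w4.png

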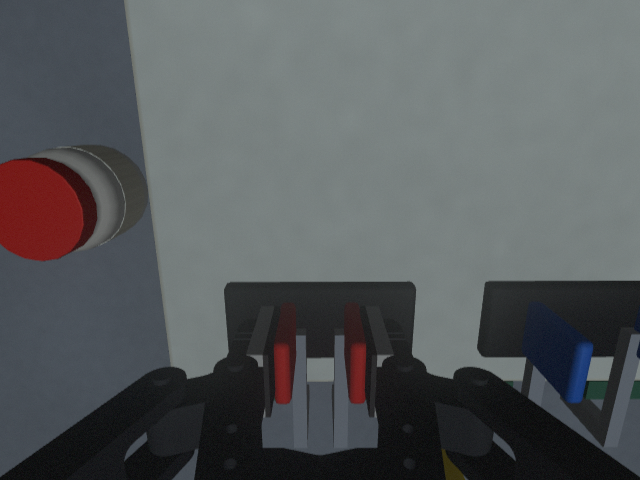

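>>> {"method": "step_arm", "body": {
  "motion": [
    [0,0,0,0,0,0],
    [0,0,0,0,0,0],
    [0,0,0,0,0,0],
    [0,0,-30,0,0,0],
    [0,0,-28,0,0,0],
    [0,28,-5,0,0,0],
    [0,40,0,0,0,0],
    [0,40,0,0,0,0],
    [0,0,0,0,0,0]
  ],
  "jaw": 85
}}

```text
clock: 6.22
position: [0.6206, 0.0619, 0.2339]
ee_rot: [0.996, 0.087, 0.003, -0.001]
ft_force: [-0.1, 0.5, -0.2]
grip_width: 0.995
```

```bash
python3 look.py 5
```

```text
6.225 [0.6206 0.0619 0.2339] [ 0.33666184  0.39993304 -0.67133931  1.43873321  0.2476219   1.38235666
 -1.73692006] [ 0.99618432  0.0872114   0.00300787 -0.00138603]
red [61, 273, 19, 44, 505] [70.1, 294.7] [0.5936 0.1829 0.19  ]
red [115, 273, 17, 45, 510] [123.0, 294.9] [0.5981 0.1569 0.19  ]
blue [269, 274, 13, 44, 463] [274.8, 295.1] [0.6113 0.0824 0.19  ]
blue [362, 274, 12, 43, 455] [367.7, 295.0] [0.6195 0.0368 0.19  ]
yellow [221, 410, 4, 6, 10] [222.2, 412.8] [0.537  0.1008 0.19  ]
yellow [199, 411, 38, 35, 823] [216.1, 429.8] [0.5251 0.1029 0.19  ]
```

View pics/w5.png

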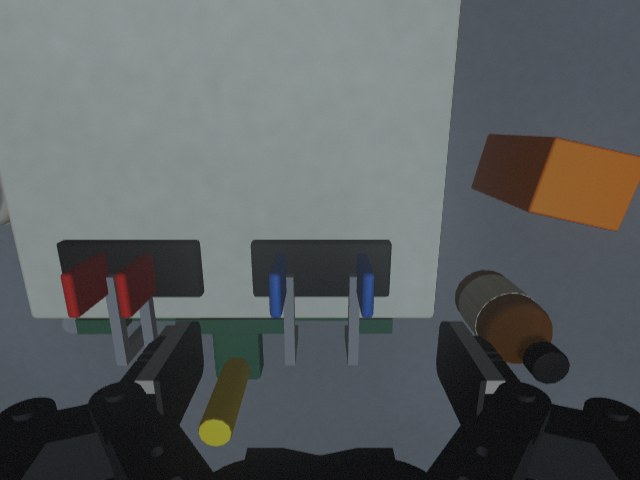

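>>> {"method": "step_arm", "body": {
  "motion": [
    [-1,0,25,0,-0.3,0],
    [0,0,25,0,0,0],
    [0,0,15,0,0,0],
    [0,0,2,0,0,0],
    [0,0,0,0,0,0]
  ]
}}

```text
clock: 6.9
position: [0.6191, 0.0707, 0.1671]
ee_rot: [0.996, 0.092, 0.002, -0.003]
ft_force: [1.1, -0.5, -0.4]
grip_width: 0.998
```

```bash
python3 look.py 6
```

```text
6.9 [0.6191 0.0707 0.1671] [ 0.32328391  0.44685212 -0.66444185  1.52499986  0.27754027  1.26261187
 -1.7635752 ] [ 0.99577066  0.09180344  0.00167418 -0.00318136]
red [42, 343, 29, 61, 1084] [55.9, 372.7] [0.5973 0.1576 0.19  ]
blue [271, 345, 18, 62, 991] [280.0, 375.3] [0.6107 0.0821 0.19  ]
blue [407, 346, 21, 62, 1007] [416.6, 376.3] [0.6191 0.0363 0.19  ]
```

View pics/w6.png

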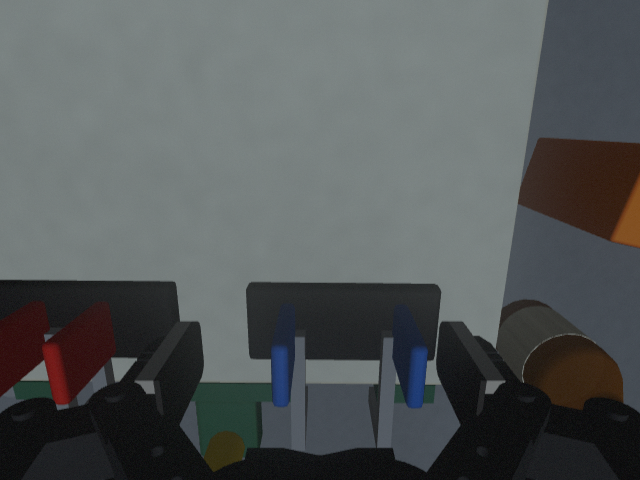

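>>> {"method": "step_arm", "body": {
  "motion": [
    [-2,9.5,0,-0.3,0,0.5],
    [0,0,0,0,0,0]
  ]
}}

```text
clock: 7.2
position: [0.6195, 0.0602, 0.1684]
ee_rot: [0.996, 0.087, 0.003, -0.0]
ft_force: [0.8, -0.2, 0.4]
grip_width: 0.995
```

```bash
python3 look.py 7
```

```text
7.2 [0.6195 0.0602 0.1684] [ 0.33425615  0.44101308 -0.6590152   1.52783585  0.27865215  1.26205326
 -1.7586203 ] [ 9.96211498e-01  8.69128999e-02  2.95888279e-03 -2.10337635e-04]
red [11, 340, 31, 60, 1075] [26.0, 368.7] [0.5978 0.1579 0.19  ]
blue [240, 339, 20, 62, 1006] [249.4, 369.5] [0.6108 0.0824 0.19  ]
blue [376, 338, 19, 63, 984] [385.1, 369.5] [0.6189 0.0366 0.19  ]
yellow [220, 443, 5, 6, 9] [222.3, 445.4] [0.5773 0.0882 0.19  ]
yellow [216, 452, 7, 16, 35] [218.4, 458.9] [0.571 0.089 0.19 ]
```

>>> {"method": "step_arm", "body": {
  "motion": [
    [0,0,0,0,0,0],
    [0,0,0,0,0,0],
    [0,0,0,0,0,0],
    [0,0,0,0,0,0],
    [0,0,0,0,0,0],
    [0,0,0,0,0,0]
  ],
  "jaw": 30,
  "force": 30
}}

```text
clock: 8.0
position: [0.62, 0.0613, 0.1701]
ee_rot: [0.996, 0.087, 0.004, -0.0]
ft_force: [-1.2, -0.2, 2.6]
grip_width: 0.36
```

```bash
python3 look.py 8
```

```text
8.0 [0.62   0.0613 0.1701] [ 0.33367677  0.43962596 -0.66019446  1.52631568  0.27811206  1.26279746
 -1.75854753] [ 9.96157306e-01  8.74901766e-02  3.98677624e-03 -4.43838215e-04]
red [18, 338, 30, 62, 1083] [33.0, 368.3] [0.5974 0.1578 0.19  ]
blue [274, 338, 17, 61, 951] [282.0, 368.2] [0.6126 0.0726 0.19  ]
blue [349, 338, 17, 61, 936] [357.3, 368.0] [0.6173 0.0468 0.19  ]
```

View pics/w8.png

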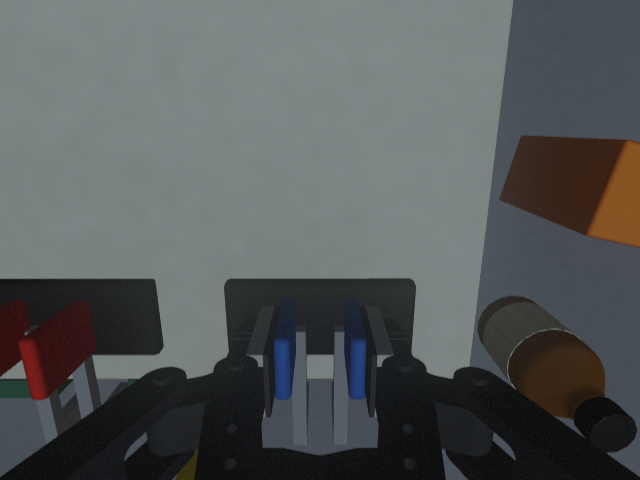

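>>> {"method": "step_arm", "body": {
  "motion": [
    [0,0,0,0,0,0],
    [0,0,0,0,0,0],
    [0,0,0,0,0,0],
    [0,0,-35,0,0,0],
    [0,0,-35,0,0,0],
    [-20,-15,-12,0,0,0],
    [-30,-20,0,0,0,0],
    [-26,-20,0,0,0,0],
    [0,0,0,0,0,0]
  ],
  "jaw": 85
}}

```text
clock: 9.18
position: [0.5326, 0.1036, 0.2532]
ee_rot: [0.996, 0.088, 0.004, -0.001]
ft_force: [0.1, 0.3, 0.3]
grip_width: 0.995
```

```bash
python3 look.py 9
```

```text
9.175 [0.5326 0.1036 0.2532] [ 0.3700638   0.20199464 -0.73209708  1.62324324  0.13771964  1.36137672
 -1.77515134] [ 9.96156386e-01  8.75080336e-02  3.73681395e-03 -9.13673704e-04]
red [0, 32, 68, 89, 4716] [28.4, 79.6] [0.6033 0.255  0.19  ]
red [174, 100, 32, 52, 1309] [189.3, 125.4] [0.5959 0.1786 0.19  ]
red [229, 100, 24, 52, 876] [239.3, 123.4] [0.6011 0.1548 0.19  ]
blue [405, 101, 14, 51, 551] [411.8, 125.7] [0.6147 0.0722 0.19  ]
blue [459, 101, 15, 51, 521] [466.3, 125.6] [0.6193 0.0462 0.19  ]
yellow [307, 259, 34, 32, 812] [323.9, 274.4] [0.5315 0.1005 0.19  ]
```

View pics/w9.png

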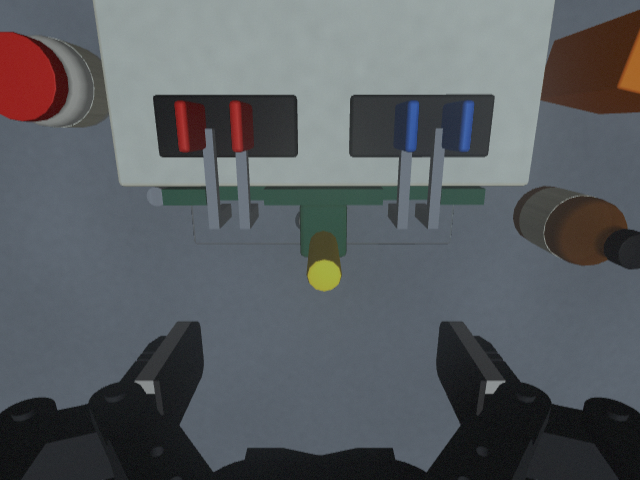

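>>> {"method": "step_arm", "body": {
  "motion": [
    [2.5,2,0,0,-0.4,0],
    [0,0,30,0,0,0],
    [0,0,15,0,0,0],
    [0,0,0,0,0,0]
  ],
  "jaw": 60
}}

```text
clock: 9.72
position: [0.5394, 0.0986, 0.2066]
ee_rot: [0.996, 0.085, -0.0, -0.001]
ft_force: [-0.4, -0.4, 0.6]
grip_width: 0.7
```

```bash
python3 look.py 10
```

```text
9.725 [0.5394 0.0986 0.2066] [ 0.36087239  0.25361901 -0.72090917  1.66980352  0.17164588  1.28332102
 -1.79390175] [ 9.96392506e-01  8.48593506e-02 -1.35623476e-04 -9.19510719e-04]
red [0, 54, 16, 69, 772] [6.0, 89.7] [0.6065 0.2259 0.19  ]
red [113, 110, 51, 67, 2730] [138.4, 140.9] [0.5965 0.1775 0.19  ]
red [184, 110, 39, 66, 1867] [202.0, 138.5] [0.6015 0.1538 0.19  ]
blue [412, 109, 18, 65, 905] [420.7, 140.8] [0.6147 0.0721 0.19  ]
blue [482, 109, 19, 65, 844] [491.0, 140.7] [0.6193 0.046  0.19  ]
yellow [288, 310, 43, 39, 1256] [309.5, 329.1] [0.5291 0.1006 0.19  ]
```

View pics/w10.png

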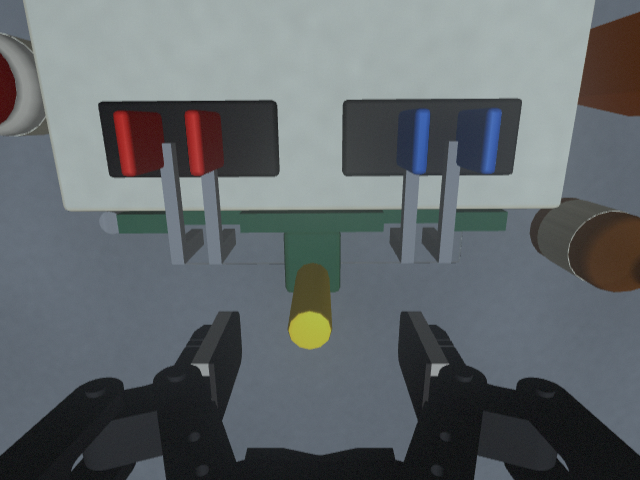

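>>> {"method": "step_arm", "body": {
  "motion": [
    [-2,-4,10,0,0,-0.3],
    [0,0,20,0,0,0],
    [0,0,8,0,0,0],
    [0,0,0,0,0,0]
  ]
}}

```text
clock: 10.28
position: [0.538, 0.1035, 0.1698]
ee_rot: [0.996, 0.088, 0.002, -0.001]
ft_force: [0.3, -0.8, 1.0]
grip_width: 0.702
```

```bash
python3 look.py 11
```

```text
10.275 [0.538  0.1035 0.1698] [ 0.3478204   0.28186043 -0.71912253  1.72103863  0.1960032   1.20813492
 -1.81548605] [ 0.99611734  0.08800748  0.00192073 -0.00111543]
red [68, 102, 74, 86, 5097] [104.9, 142.3] [0.5967 0.177  0.19  ]
red [162, 102, 53, 86, 3510] [187.3, 141.0] [0.6013 0.1533 0.19  ]
blue [458, 103, 26, 85, 1605] [470.2, 144.6] [0.6148 0.0718 0.19  ]
blue [548, 103, 30, 84, 1542] [562.3, 144.3] [0.6197 0.0454 0.19  ]
yellow [296, 360, 55, 49, 2035] [323.0, 384.2] [0.527  0.0996 0.19  ]
```

View pics/w11.png

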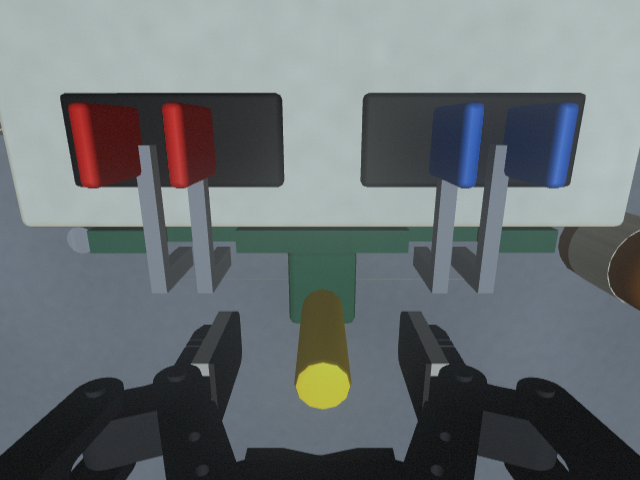

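>>> {"method": "step_arm", "body": {
  "motion": [
    [0,0,0,0,0,0],
    [0,0,0,0,0,0],
    [0,0,0,0,0,0],
    [0,0,0,0,0,0],
    [0,0,0,0,0,0]
  ],
  "jaw": 0,
  "force": 60
}}

```text
clock: 10.95
position: [0.539, 0.1027, 0.1717]
ee_rot: [0.996, 0.087, 0.003, -0.001]
ft_force: [-0.3, -0.5, -1.0]
grip_width: 0.196
```

```bash
python3 look.py 12
```

```text
10.95 [0.539  0.1027 0.1717] [ 0.34863049  0.27990785 -0.71873811  1.71880951  0.19628848  1.20950525
 -1.81522528] [ 9.96167952e-01  8.73989803e-02  3.23795421e-03 -5.87661058e-04]
red [70, 106, 72, 84, 4889] [105.6, 145.2] [0.5967 0.177  0.19  ]
red [162, 106, 52, 84, 3320] [186.3, 143.1] [0.6015 0.1534 0.19  ]
red [202, 171, 6, 4, 9] [204.6, 172.2] [0.5939 0.1472 0.19  ]
blue [452, 106, 26, 83, 1546] [463.9, 146.9] [0.6149 0.0719 0.19  ]
blue [540, 106, 30, 83, 1475] [554.1, 146.7] [0.6196 0.0455 0.19  ]
yellow [294, 308, 52, 99, 3767] [320.3, 363.7] [0.5347 0.101  0.19  ]
```

View pics/w12.png

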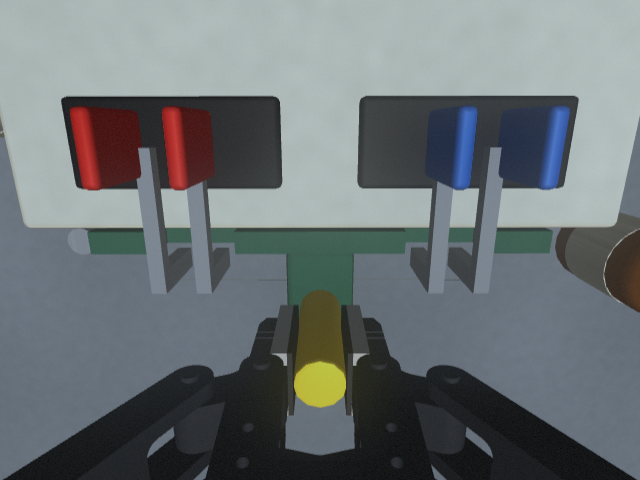

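>>> {"method": "step_arm", "body": {
  "motion": [
    [-7.5,-2.5,0,0,0,0],
    [-8,-3.2,0,0,0,0],
    [-14,-8,0,0,0,0],
    [0,0,0,0,0,0]
  ]
}}

```text
clock: 11.5
position: [0.5053, 0.1117, 0.1718]
ee_rot: [0.996, 0.088, 0.004, -0.0]
ft_force: [1.4, -0.1, -3.7]
grip_width: 0.192
```

>>> {"method": "step_arm", "body": {
  "motion": [
    [-11,-9,0,0,0,0],
    [-11.4,-11.8,0,0,0,0],
    [-9.4,-13.3,0,0,0,0],
    [0,0,0,0,0,0]
  ]
}}

```text
clock: 12.0
position: [0.4686, 0.1386, 0.1717]
ee_rot: [0.996, 0.086, 0.006, 0.001]
ft_force: [1.4, -2.4, -1.5]
grip_width: 0.197
```

```bash
cat > th.py <<'E'
from h import *
o=manip.get_obs();p=o["position"];a=np.radians(10)
d=np.array([p[0]-.539,p[1]-.1027]);R=np.array([[np.cos(a),np.sin(a)],[-np.sin(a),np.cos(a)]])
b=R@d+[-.030,-.105];print(b.round(4),"r",np.linalg.norm(b),"theta",(np.arctan2(-.105,-.03)-np.arctan2(b[1],b[0]))%(2*np.pi))
print(o["joint_pos"],o["ft_force"])
E
python3 th.py; python3 look.py 13
```

```text
[-0.0931 -0.0574] r 0.10934777027572326 theta 0.7401372254421839
[ 0.34813706  0.13336212 -0.77454571  1.86589445  0.10696986  1.17179892
 -1.86090416] [ 1.36245444 -2.41467927 -1.54442521]
12.0 [0.4686 0.1386 0.1717] [ 0.34813706  0.13336212 -0.77454571  1.86589445  0.10696986  1.17179892
 -1.86090416] [9.96264004e-01 8.61634346e-02 5.75850707e-03 8.57644277e-04]
red [0, 0, 22, 8, 124] [8.1, 2.8] [0.5596 0.2397 0.19  ]
yellow [294, 303, 52, 104, 3787] [321.0, 362.9] [0.4646 0.1369 0.19  ]
```

View pics/w13.png

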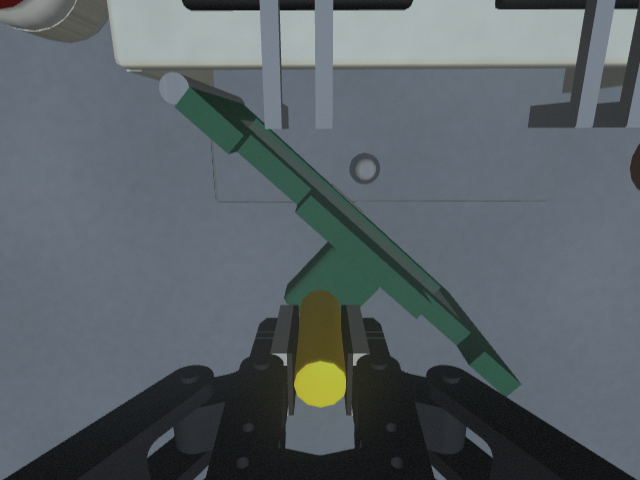

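>>> {"method": "step_arm", "body": {
  "motion": [
    [-7.5,-15,0,0,-0.4,0],
    [-5.1,-15.6,0,0,0,0],
    [-2.7,-16.1,0,0,0,0],
    [0,0,0,0,0,0]
  ]
}}

```text
clock: 12.55
position: [0.4456, 0.1793, 0.1716]
ee_rot: [0.996, 0.084, 0.0, 0.003]
ft_force: [-0.4, -3.1, 2.9]
grip_width: 0.191
```

```bash
python3 th.py
```

```text
[-0.1087 -0.0134] r 0.10947049639752723 theta 1.1701536583339962
[ 0.2907555   0.12784399 -0.8124854   1.87418599  0.10598131  1.18329869
 -1.96145058] [-0.41922854 -3.06841525  2.90629151]
```

Next to about 1.5 rad.

>>> {"method": "step_arm", "body": {
  "motion": [
    [-0.5,-13,0,0.3,0,0],
    [1,-13,0,0,0,0],
    [1.5,-10,0,0,0,0],
    [0,0,0,0,0,0],
    [0,0,0,0,0,0],
    [0,0,0,0,0,0]
  ]
}}

```text
clock: 13.3
position: [0.4408, 0.2112, 0.1716]
ee_rot: [0.997, 0.081, -0.004, 0.002]
ft_force: [-5.7, -4.3, 6.3]
grip_width: 0.193
```

```bash
python3 th.py; python3 look.py 14; python3 -c "
from h import *
cv2.imwrite('pics/top14.png',manip.camera('top'))"; python3 th.py
```

```text
[-0.1078  0.0189] r 0.10947990522082156 theta 1.4660262924430372
[ 0.23752049  0.16280259 -0.83393327  1.84729823  0.12890694  1.19672046
 -2.04623605] [-5.66669584 -4.2668399   6.29242217]
13.3 [0.4408 0.2112 0.1716] [ 0.23752049  0.16280259 -0.83393327  1.84729823  0.12890694  1.19672046
 -2.04623605] [ 0.99667705  0.08131736 -0.00421619  0.00213567]
yellow [294, 304, 52, 104, 3846] [321.2, 363.8] [0.4368 0.2094 0.19  ]
yellow [306, 321, 5, 6, 9] [307.9, 323.7] [0.4516 0.2164 0.19  ]
[-0.1078  0.0187] r 0.10946156951865947 theta 1.4646354047944747
[ 0.23765     0.16274802 -0.83376297  1.84732975  0.12886029  1.19682291
 -2.04626813] [-5.72792657 -3.20445077  6.02851054]
```

View pics/w14.png

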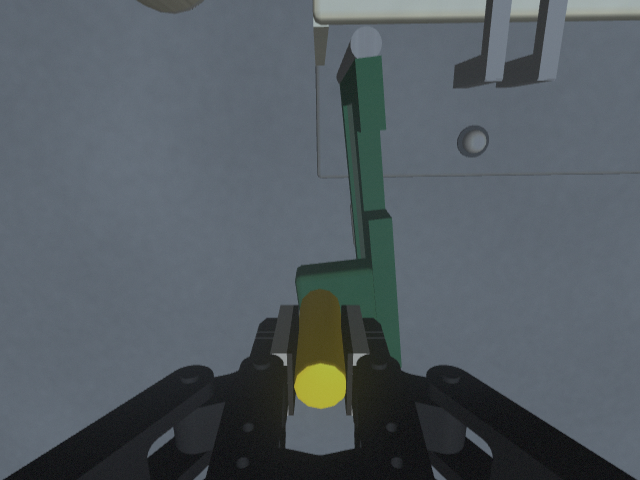

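View pics/top14.png

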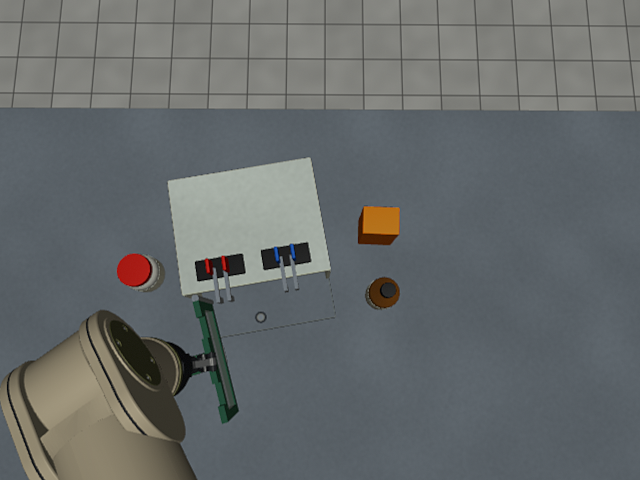

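```bash
python3 -c "
from h import *
o=manip.get_obs();print(np.abs(o['joint_velocities']).max(),o['grip_width'])
print(manip.hand_in())"
```

```text
0.001727688111505139 0.19445521578850547
the job is handed in; nothing more can be done
None
```

I squeezed the red catch fully together, then the blue one. I then gripped the yellow peg with 60 N and swung the door past its detent to about 1.46 rad (84°). I handed in at about 13.4 s, still holding the peg; no verdict was reported.

The last checks, none of which failed or disagreed:
- **Grip:** the jaws stand at about 16.5 mm on the 18 mm peg. I set the 60 N grip force but could not read the contact force itself.
- **Door:** the angle comes from the tool position. The measured arc radius of 109.5 mm fits the stated 109 mm, and the wrist and top pictures show the door wide open. The arm was still, with joint speeds below 0.002 rad/s.
- **Catches:** all four tabs still look squeezed in the last top picture. Each tab had moved in by about 10 mm in the wrist pictures.
- **Beside the box:** the bottle, jar and carton stand where they did at the start.
- **Wrist force:** about 9 N at the end.

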